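# Snap the cap onto the refilled oil cruet and hold it home

## Robot

A 6-joint arm with a two-finger parallel gripper is mounted at the origin on a cart in front of the work surface, level with it; the furniture and walls round the work are solid. World frame = base frame: x ahead of the robot, y to its left, z up, the work surface at z = 0. Lengths are in m, angles in rad, forces in N, time in s.
With the tool pointing down it reaches from about 0.3 to 0.775 m from the base axis. Payload 14.6 kg.
Tool frame: the origin (TCP) lies on the centre line of the jaws, within the pads' length; the fingertips stand ctrl.tcp_to_tips ahead of it and the grasp point (between the pads) lies 2 mm behind it (ctrl.tcp_to_tips is the distance from the TCP to the fingertips, in m); z points along the fingers, y is the line along which they close (so a half turn about z gives the same grasp; the last joint's range is limited). The gripper opens to 94 mm and grips with 3 to 60 N. Pads are 16 mm wide; open, the fingers measure 119 mm over their backs; the gripper's body (75 mm by 177 mm) begins 78 mm behind the grasp point.
Start: joints at [-1.294, 0.3, 1.521, -0, 1.321, -0.067], TCP at [0.185, -0.518, 0.222] pointing down, gripper open.
Joint ranges: [-3.03, 3.03], [-0.79, 2.21], [0.23, 2.52], [-1.04, 4.18], [0, 3.07], [-2.55, 2.55]. Speed limits (rad/s): [2.22, 2.22, 2.57, 3.14, 3.14, 3.14].

## Interface

Orientations are given as [roll, pitch, yaw] about the fixed x, y, z axes, in that order (R = Rz(yaw) Ry(pitch) Rx(roll)).
In Python, from station import telemetry, viewer, hand_in, ctrl gives the robot as it stands.
- The arm moves only by the tool step_arm, never from a script. Its argument "plan" is a list of rows, each an object of numbers: "dx", "dy", "dz": the shift along the tool's x, y, z scaled (see below); "rx", "ry", "rz": the turn, a rotation vector about the tool's x, y, z scaled (see below); "claw": the closure, from 0 (fully open) to 1 (shut). In form: [{"dx": .., "dy": .., "dz": .., "rx": .., "ry": .., "rz": .., "claw": ..}, ...]. A call has 1 to 10 rows; each row shifts and turns the commanded pose from where the row before left it, along the tool's axes as they then stand; what a row does not reach is not made up. The controller multiplies each number of a shift by 0.1 m and each number of a turn by 90 degrees. A row lasts 1/10 s, in which the tool goes at most 50 mm and 8.59 degrees, less where a joint would pass 70% of its speed; a pose out of reach is approached as far as the arm can. A call with a number of a shift or a turn outside -1 to 1 is refused whole. A call with a gripper value outside its range is refused whole. The fingers move at their own pace and stop on an object; "grip_force" is the grip in N (left out, the last holds). Time passes only in rows, so rows that do not move let the fingers close. It gives the time, the measured TCP pose, the force, the opening and the grip force at its end, in the units of the state.
- telemetry.get_obs(): the state, without advancing time (a new reading comes with each control period).
- viewer.camera(name): name is "side" or "top"; returns a dict with "img" (480x640x3 uint8, red, green, blue), "z_map" (480x640 float32, m along the optical axis (not along the pixel's ray), 0 where there is no reading), "fx", "fy", "cx", "cy" (pixels), "R" (3x3) and "t" (3): a world point X has camera coordinates R X + t. Camera axes: x right, y down, z forward; pixel columns grow to the right and rows downward; lengths in m; the calibration is good to about 2 mm. A picture is of the moment at which its call begins.
- hand_in(): hands the job in; it is judged then, once.
Trained networks look in a picture, given as the dict that the camera call returned (one of the last four; its "shot" number tells which), for a name from the list of things; names that differ only in an ending like _2 or _b are one class to them, and where a whole thing is asked for, a point or a joint stands for the part that bears it (a point fixed in the world has none). Each returns a list of dicts, best first, with "score" (0 to 1); they miss things now and then, are a little off and sometimes report something else, mostly with a low value. They report only what shows in the picture. A call takes as long as a camera call. They do not tell look-alikes from the thing itself.
- viewer.recognise(target, picture): "rect" ([left, top, right, bottom] in pixels, round what is visible of it).
The state is a dict: "time_s": time; "qpos": joint angles; "joint_vel": joint speeds; "tau": joint torques, N m; "ee_pos": TCP position; "eef_rot": TCP orientation; "force": force on the tool from outside, world axes, zero at the start; "moment": the same for the moment, N m; "grip_width": finger opening in m; "grip_force": force on a finger pad.
Only numpy, scipy, OpenCV 4.12 (cv2) and the standard library are available. Lean on these libraries where they do the work, as an engineer would, in place of code of your own. Each camera call takes 0.05 s, during which the arm holds its last target. There are 200 camera calls.

## Task

Close the refilled oil cruet, the one whose steel neck is bare: take the black cap standing on the worktop, set it squarely on the neck and press it straight down, past the click and on against the grey sealing ring, until it is fully home like the cap on the other cruet. Finish while still pressing it home so that the new ring stays squeezed: do not let go of it or ease off at the end. Keep the cruet upright where it stands and do not disturb the other things.

Things in the scene. Friction and masses are not known exactly. Their poses are not given: they have to be found in the camera images.
- cap: loose black snap cap, round, 42 mm high, about 0.11 kg, standing open side down on the worktop; any yaw fits. Origin: centre of its lower rim; z up along its axis. Lower part, 0 to 18 mm: hollow slotted skirt, 37 to 40 mm across outside, 32 mm inside, with four springy tongues (34 mm across, they give outward 2 mm) whose inner nubs, 5 mm above the rim, leave a 24.4 mm opening.
- cap_top (a point): centre of the cap's flat top, 42 mm above its rim. The crown, from 18 to 42 mm above the rim, is solid, fluted and 42 mm in diameter, wider than the skirt: grip it here (40 N of grip and 20 N of push do no harm) or press on its top. Its underside, 18 mm above the rim, stops on the neck's mouth when the cap is home.
- cruet: the open oil cruet: squat round white stoneware bottle with a bare steel neck, 80 mm in diameter, about 0.85 kg, loose, upright. Origin: centre of its underside. The shoulder narrows to 43 mm at 95 mm above the origin; the steel neck above it ends in the mouth at 117.5 mm. A wall cabinet overhangs the back of the worktop from about x = 0.57, 0.44 m up.
- cruet_mouth (a point): centre of the mouth (top of the bare steel neck), z up. From the mouth (22 mm across) the neck widens as a cone to the snap bead, 29 mm across, 7.5 mm below the mouth; under the bead it is 24 mm. Cap fully home: the cap's origin is 18 mm below this point on the same axis, the cap's top 24 mm above it.
- seal (a joint): how far the grey silicone sealing ring (36 mm across) at the foot of the bare neck is squeezed down, m: 0 free, 0.0045 with the cap home; 1.5 N per mm. Pressing the cap: nubs meet the cone about 10 mm above home, resistance peaks at about 10 N at the bead, drops with a click, then the ring pushes back (7 N at home) to a firm stop. Let go, the cap stays on but rises about 2.5 mm.
- cruet_capped: the twin cruet, same size, its cap already fully home (142 mm high over all); not to be disturbed. Origin: centre of its underside.
- salt_shaker: glass salt shaker with grey top, 44 mm across, 90 mm high, bystander. Origin: centre of its underside.
- pepper_mill: dark wooden pepper mill, 58 mm across, 170 mm high, bystander. Origin: centre of its underside.
- lemon: lemon, 71x53x51 mm, bystander. Origin: centre of its underside.
- funnel: steel filling funnel standing mouth down, 78 mm across, 98 mm high, bystander. Origin: centre of its underside.
Mind the look-alikes: they are no part of the job. Leave any orange look-alike of the cap alone.

How it is judged:
On the way:
1. the cap has snapped over the bead of the open neck (z of cap in the frame of cruet_mouth below -0.014 m and horizontal distance between cap and cruet_mouth below 0.003 m), for 0.05 s.
At the end, for the whole second after the job is handed in: the cap is fully home on the open cruet's neck (within about 1.2 mm of home, centred within 3 mm, square within 0.06 rad), the sealing ring is kept squeezed by at least 3.3 mm of its 4.5 mm by the robot still pressing on the cap with its gripper, and the cruet stands upright and still on the worktop (z of cap in the frame of cruet_mouth below -0.0168 m and horizontal distance between cap and cruet_mouth below 0.003 m and angle between the z axis of cap and the z axis of cruet, either way round below 0.06 rad and value of joint seal above 0.0033 m and contact force between any of the fingers, the arm and cap above 2 N and angle between cruet's own z axis and vertical below 0.05 rad and height (world z) of cruet below 0.004 m and linear speed of cruet below 0.02 m/s); the arm keeps its last pose, push and grip.
It fails at once if the open cruet is tipped by more than 0.2 rad or shifted by more than 40 mm (angle between cruet's own z axis and vertical above 0.2 rad or distance of cruet from where it was at the start of the episode above 0.04 m).
It fails at once if the other cruet, the salt shaker, the pepper mill, the lemon or the funnel is moved by more than 20 mm (distance of any of cruet_capped, salt_shaker, pepper_mill, lemon, funnel from where it was at the start of the episode above 0.02 m).
It also fails if it takes over 42 s, if anything falls off the work surface, if the arm or the gripper's body presses on something with over 40 N, if the wrist force passes 120 N, or if a joint passes its speed limit or range.

## Working session

There is one attempt and no reset: what is moved stays moved. The work goes in short steps, Python scripts to look and compute and a tool call to move; the robot and the scene stay as the last step left them, time stands still between calls to the robot, and variables do not carry over. Pictures are saved under pics/ and viewed, at most 10 in all, crops included, and the job is handed in when it is done.

Besides the shell and the picture viewer there is one more tool, called after "Emit:" as a command line: name --argument value ..., lists and objects as JSON in quotes. step_arm: Moves the arm, as the interface text tells. Shifts and turns lie within -1 to 1; 1 stands for 0.1 m of shift or 90 degrees of turn. Its arguments: {"type":"object","properties":{"plan":{"type":"array"},"grip_force":{"type":"number"}},"required":["plan"]}

```bash
mkdir -p pics; cat > h.py <<'E'
import numpy as np, cv2
from station import telemetry, viewer, ctrl
def save(c,n,box=None,s=1):
    im=c["img"][:,:,::-1]
    if box: l,t,r,b=box; im=im[t:b,l:r]
    cv2.imwrite("pics/"+n,cv2.resize(im,None,fx=s,fy=s,interpolation=cv2.INTER_CUBIC))
def cloud(c):
    v,u=np.mgrid[:480,:640]; z=c["z_map"]
    P=np.stack([(u-c["cx"])/c["fx"]*z,(v-c["cy"])/c["fy"]*z,z],-1)
    W=(P-c["t"])@np.asarray(c["R"]); W[z==0]=np.nan
    return W
E
python3 - <<'E'
from h import *
o=telemetry.get_obs(); print(o["ee_pos"],o["eef_rot"],o["grip_width"],o["force"],ctrl.tcp_to_tips)
cs={n:viewer.camera(n) for n in("top","side")}
for n,c in cs.items():
    print(n,-np.asarray(c["R"]).T@c["t"])
    for k in("cap","cruet","cruet_capped","salt_shaker","pepper_mill","lemon","funnel"):
        print(k,[(np.round(d["rect"]).tolist(),round(d["score"],2)) for d in viewer.recognise(k,c)])
cv2.imwrite("pics/both.png",cv2.resize(np.hstack([cs[n]["img"][:,:,::-1] for n in cs]),(800,300),interpolation=cv2.INTER_AREA))
save(cs["top"],"top.png"); save(cs["side"],"side.png")
E
```

```text
[ 0.18530855 -0.51757542  0.22187369] [-3.14042357e+00 -1.00547618e-04  3.43770628e-01] 0.09387901748099128 [-0.12605857 -0.09940236  0.52738207] 0.017
top [ 0.30124997 -0.04015798  1.19753288]
cap [([398.0, 272.0, 415.0, 289.0], 0.71), ([370.0, 256.0, 383.0, 267.0], 0.68)]
cruet [([233.0, 284.0, 263.0, 316.0], 0.95), ([327.0, 219.0, 349.0, 238.0], 0.64)]
cruet_capped [([156.0, 280.0, 198.0, 309.0], 0.63), ([367.0, 254.0, 385.0, 270.0], 0.29), ([255.0, 227.0, 275.0, 245.0], 0.24)]
salt_shaker [([256.0, 226.0, 278.0, 243.0], 0.83)]
pepper_mill [([194.0, 204.0, 231.0, 237.0], 0.83)]
lemon [([327.0, 219.0, 349.0, 241.0], 0.88)]
funnel [([448.0, 258.0, 474.0, 281.0], 0.84)]
side [0.29459495 1.07760692 0.79040843]
cap [([344.0, 228.0, 359.0, 248.0], 0.74), ([371.0, 218.0, 391.0, 236.0], 0.69), ([331.0, 287.0, 374.0, 346.0], 0.67)]
cruet [([329.0, 286.0, 372.0, 343.0], 0.65), ([343.0, 230.0, 359.0, 247.0], 0.15)]
cruet_capped [([296.0, 325.0, 343.0, 413.0], 0.94)]
salt_shaker [([274.0, 270.0, 291.0, 310.0], 0.8)]
pepper_mill [([234.0, 270.0, 257.0, 348.0], 0.83)]
lemon [([295.0, 237.0, 312.0, 260.0], 0.59)]
funnel [([369.0, 180.0, 394.0, 214.0], 0.79)]
```

View pics/top.png

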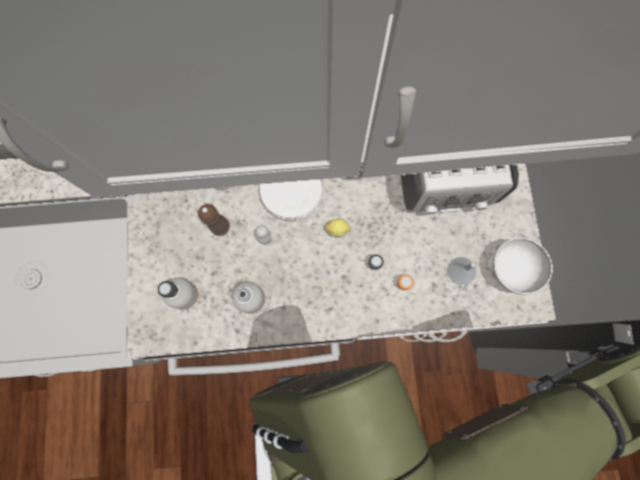

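View pics/side.png

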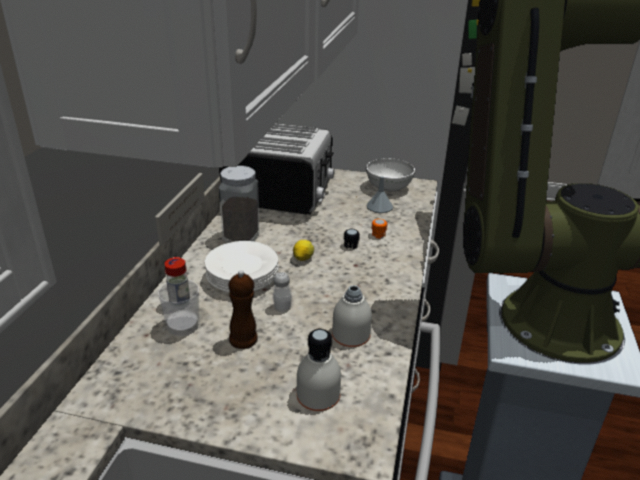

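```bash
python3 - <<'E'
from h import *
t=viewer.camera("top"); s=viewer.camera("side")
W=cloud(t); V=cloud(s)
for n,W,b in(("topA",W,(392,266,421,295)),("topB",W,(364,250,390,273)),("cruet",W,(225,276,270,322)),("capped",W,(150,274,204,315)),("funnel",W,(444,250,480,286)),
   ("sideA",V,(340,224,363,252)),("sideB",V,(367,214,395,240)),("scruet",V,(325,280,378,350)),("scapped",V,(290,320,348,418))):
    l,tt,r,bb=b; P=W[tt:bb,l:r].reshape(-1,3); P=P[np.isfinite(P[:,2])]
    z=np.nanpercentile(P[:,2],99.5); Q=P[P[:,2]>z-.006]
    print(n,len(Q),"ztop",z.round(4),"mid",((Q.min(0)+Q.max(0))/2).round(4),"ext",np.ptp(Q,0).round(4),"mean",Q.mean(0).round(4))
    im=(t if n[0]!="s" else s)["img"]
a=t["img"][240:300,350:430,::-1]; b=s["img"][205:265,330:410,::-1]; c=t["img"][270:330,215:295,::-1]; d=s["img"][283:343,310:390,::-1]
r=lambda x:cv2.resize(x,(400,300),interpolation=cv2.INTER_CUBIC)
cv2.imwrite("pics/crop.png",np.vstack([np.hstack([r(a),r(b)]),np.hstack([r(c),r(d)])]))
E
```

```text
topA 129 ztop 0.0464 mid [ 0.439  -0.2634  0.044 ] ext [0.0399 0.04   0.007 ] mean [ 0.4388 -0.2632  0.043 ]
topB 130 ztop 0.0462 mid [ 0.501  -0.1918  0.0441] ext [0.0382 0.0382 0.0074] mean [ 0.5005 -0.1912  0.043 ]
cruet 84 ztop 0.1203 mid [0.4346 0.1545 0.1186] ext [0.0247 0.025  0.0084] mean [0.4347 0.1533 0.1179]
capped 200 ztop 0.1446 mid [0.461  0.3337 0.1424] ext [0.0377 0.0387 0.0076] mean [0.4606 0.3341 0.1417]
funnel 15 ztop 0.0989 mid [ 0.4608 -0.4266  0.0988] ext [0.0086 0.0095 0.0073] mean [ 0.4605 -0.4266  0.0984]
sideA 95 ztop 0.0457 mid [ 0.4985 -0.1885  0.0431] ext [0.0389 0.0386 0.0068] mean [ 0.498  -0.1879  0.0427]
sideB 81 ztop 0.0458 mid [ 0.4371 -0.2608  0.0433] ext [0.0362 0.0369 0.007 ] mean [ 0.4367 -0.2606  0.0429]
scruet 78 ztop 0.142 mid [0.4462 0.3344 0.1404] ext [0.0145 0.0327 0.0085] mean [0.4452 0.335  0.1406]
scapped 306 ztop 0.1433 mid [0.4588 0.3356 0.1415] ext [0.0395 0.043  0.0083] mean [0.4584 0.3383 0.1412]
```

View pics/crop.png

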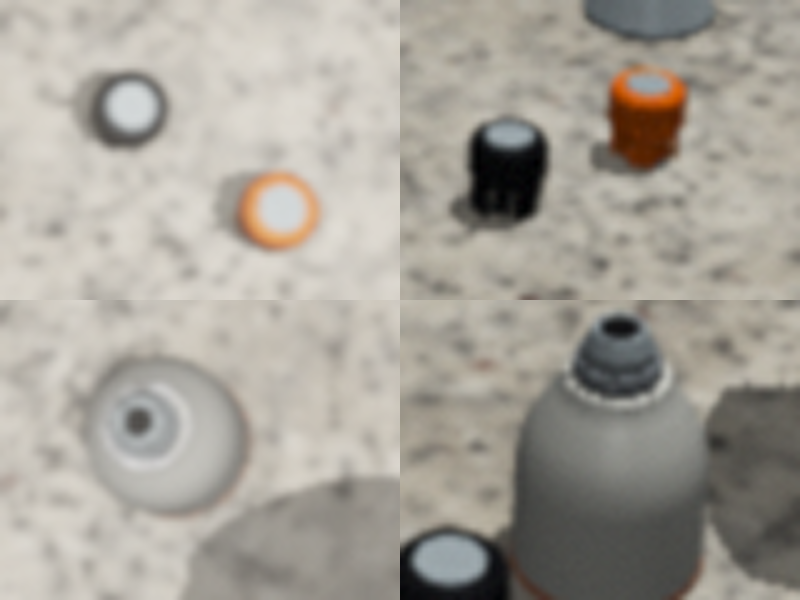

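The black cap is at (376,262) in the top view and (351,238) in the side view. The orange one at (405,282) / (380,227) is the look-alike, so I leave it alone. The bare-neck cruet is at (247,296), with its mouth at about (242,295). The capped twin is at (177,292). The cap measures about (0.500, -0.190), top about 0.043, which fits its given size.

Emit:
step_arm --plan '[{"dx": 0, "dy": 0, "dz": 0, "rx": 0, "ry": 0, "rz": 0.073, "claw": 0}, {"dx": 0, "dy": 0, "dz": 0, "rx": 0, "ry": 0, "rz": 0.073, "claw": 0}, {"dx": 0, "dy": 0, "dz": 0, "rx": 0, "ry": 0, "rz": 0.073, "claw": 0}, {"dx": 0.3, "dy": -0.3, "dz": 0, "rx": 0, "ry": 0, "rz": 0, "claw": 0}, {"dx": 0.3, "dy": -0.3, "dz": 0, "rx": 0, "ry": 0, "rz": 0, "claw": 0}, {"dx": 0.3, "dy": -0.3, "dz": 0, "rx": 0, "ry": 0, "rz": 0, "claw": 0}, {"dx": 0.3, "dy": -0.3, "dz": 0, "rx": 0, "ry": 0, "rz": 0, "claw": 0}, {"dx": 0.3, "dy": -0.3, "dz": 0, "rx": 0, "ry": 0, "rz": 0, "claw": 0}, {"dx": 0.3, "dy": -0.3, "dz": 0, "rx": 0, "ry": 0, "rz": 0, "claw": 0}, {"dx": 0.3, "dy": -0.3, "dz": 0, "rx": 0, "ry": 0, "rz": 0, "claw": 0}]' --grip_force 30

```text
time_s: 1.9
ee_pos: [0.3965, -0.3065, 0.2227]
eef_rot: [3.141, -0.0, -0.0]
force: [-0.1, 0.2, 0.5]
grip_width: 0.0939
grip_force: 0.0
```

```bash
python3 - <<'E'
from h import *
o=telemetry.get_obs(); print(o["ee_pos"],o["eef_rot"],o["qpos"])
for n,b in(("top",(225,276,270,322)),("side",(338,282,370,312))):
    c=viewer.camera(n);W=cloud(c); l,t,r,bb=b
    P=W[t:bb,l:r].reshape(-1,3); P=P[np.isfinite(P[:,2])]
    Q=P[(P[:,2]>.104)&(P[:,2]<.125)]
    # fit cone/steel neck: slice circle fits
    for z in np.arange(.104,.122,.003):
        S=Q[abs(Q[:,2]-z)<.002]
        if len(S)<6: continue
        A=np.c_[2*S[:,:2],np.ones(len(S))]; x=np.linalg.lstsq(A,(S[:,:2]**2).sum(1),rcond=None)[0]
        print(n,z.round(3),len(S),x[:2].round(4),"r",np.sqrt(x[2]+x[0]**2+x[1]**2).round(4),"mid",((S.min(0)+S.max(0))/2).round(4))
    # body: radius 40 near z .03-.06
    l,t,r,bb=(222,276,275,325) if n=="top" else (322,280,380,350)
    P=W[t:bb,l:r].reshape(-1,3); S=P[(P[:,2]>.025)&(P[:,2]<.065)]
    from scipy.optimize import least_squares
    f=least_squares(lambda p:np.hypot(S[:,0]-p[0],S[:,1]-p[1])-.04,[.435,.155],loss="soft_l1",f_scale=.002)
    print("body",len(S),f.x,f.cost)
E
```

```text
[ 0.39645592 -0.30647127  0.22267237] [ 3.14127949e+00 -3.61774300e-04 -2.89743755e-04] [-7.31184998e-01  1.90380211e-01  1.65672233e+00  8.65579044e-06
  1.29401170e+00  8.39898766e-01]
top 0.104 19 [0.435  0.1545] r 0.0161 mid [0.4341 0.1543 0.1049]
top 0.107 23 [0.4348 0.1548] r 0.0161 mid [0.4342 0.1542 0.107 ]
top 0.11 13 [0.4345 0.1552] r 0.0146 mid [0.4342 0.1537 0.1102]
top 0.113 22 [0.4347 0.1545] r 0.0127 mid [0.4342 0.1539 0.1129]
top 0.116 46 [0.4354 0.1544] r 0.0098 mid [0.4347 0.1546 0.116 ]
top 0.119 46 [0.4341 0.1538] r 0.0082 mid [0.433  0.1531 0.1189]
body 140 [0.43536266 0.15532704] 0.00011974947985175757
side 0.104 42 [0.4323 0.1556] r 0.0143 mid [0.432  0.1598 0.105 ]
side 0.107 33 [0.4315 0.1565] r 0.0131 mid [0.4329 0.1598 0.1069]
side 0.11 20 [0.4322 0.1547] r 0.0118 mid [0.4316 0.1626 0.11  ]
side 0.113 36 [0.4323 0.1546] r 0.0122 mid [0.4323 0.158  0.113 ]
side 0.116 55 [0.4324 0.1542] r 0.0099 mid [0.4319 0.1533 0.1161]
side 0.119 51 [0.4327 0.1543] r 0.0082 mid [0.4323 0.1547 0.1189]
body 656 [0.43278005 0.15220041] 0.0007213283957293427
```

Emit:
step_arm --plan '[{"dx": 0.35, "dy": -0.39, "dz": 0.1, "claw": 0}, {"dx": 0.35, "dy": -0.39, "dz": 0.1, "claw": 0}, {"dx": 0.335, "dy": -0.385, "dz": 0.1, "claw": 0}, {"dx": 0, "dy": 0, "dz": 0.3, "claw": 0}, {"dx": 0, "dy": 0, "dz": 0.3, "claw": 0}, {"dx": 0, "dy": 0, "dz": 0.2, "claw": 0}, {"dx": 0, "dy": 0, "dz": 0, "claw": 0}, {"dx": 0, "dy": 0, "dz": 0, "claw": 0}]'

```text
$.plan[0]: bad value
```

```bash
python3 - <<'E'
from h import *
o=telemetry.get_obs(); print(o["ee_pos"],o["eef_rot"])
t=viewer.camera("top");s=viewer.camera("side")
r=lambda x:cv2.resize(x[:,:,::-1],(400,300),interpolation=cv2.INTER_CUBIC)
cv2.imwrite("pics/pre.png",np.hstack([r(t["img"][215:305,320:440]),r(s["img"][180:270,300:420])]))
E
```

```text
[ 0.39785599 -0.30495938  0.22255844] [-3.14130559e+00 -5.59515695e-04  4.01100959e-03]
```

View pics/pre.png

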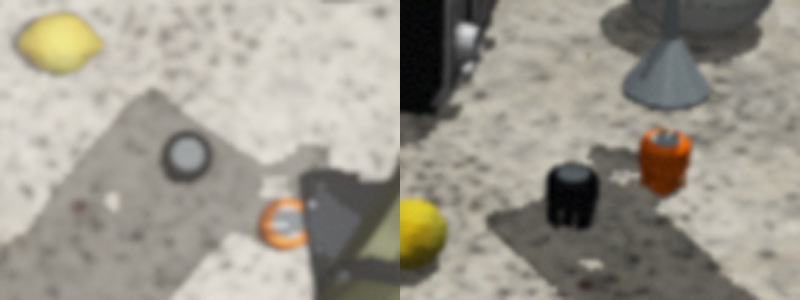

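The row was refused because every key has to be given, so the arm did not move. The picture shows the black cap untouched, at about (376,262) in the top view, with the gripper still short of it.

Emit:
step_arm --plan '[{"dx": 0.34, "dy": -0.38, "dz": 0.1, "rx": 0, "ry": 0, "rz": 0, "claw": 0}, {"dx": 0.34, "dy": -0.38, "dz": 0.1, "rx": 0, "ry": 0, "rz": 0, "claw": 0}, {"dx": 0.34, "dy": -0.39, "dz": 0.1, "rx": 0, "ry": 0, "rz": 0, "claw": 0}, {"dx": 0, "dy": 0, "dz": 0.3, "rx": 0, "ry": 0, "rz": 0, "claw": 0}, {"dx": 0, "dy": 0, "dz": 0.3, "rx": 0, "ry": 0, "rz": 0, "claw": 0}, {"dx": 0, "dy": 0, "dz": 0.2, "rx": 0, "ry": 0, "rz": 0, "claw": 0}, {"dx": 0, "dy": 0, "dz": 0, "rx": 0, "ry": 0, "rz": 0, "claw": 0}, {"dx": 0, "dy": 0, "dz": 0, "rx": 0, "ry": 0, "rz": 0, "claw": 0}]'

```text
time_s: 2.9
ee_pos: [0.493, -0.1988, 0.1144]
eef_rot: [3.141, -0.0, -0.001]
force: [0.5, 0.3, 0.4]
grip_width: 0.0944
grip_force: 0.0
```

```bash
python3 - <<'E'
from h import *
o=telemetry.get_obs(); print(o["ee_pos"],o["eef_rot"])
t=viewer.camera("top");s=viewer.camera("side")
r=lambda x:cv2.resize(x[:,:,::-1],(400,300),interpolation=cv2.INTER_CUBIC)
cv2.imwrite("pics/pre2.png",np.hstack([r(t["img"][215:305,320:440]),r(s["img"][180:270,300:420])]))
E
```

```text
[ 0.49298411 -0.19877653  0.11439867] [ 3.14140667e+00 -2.16764288e-04 -1.47330803e-03]
```

View pics/pre2.png

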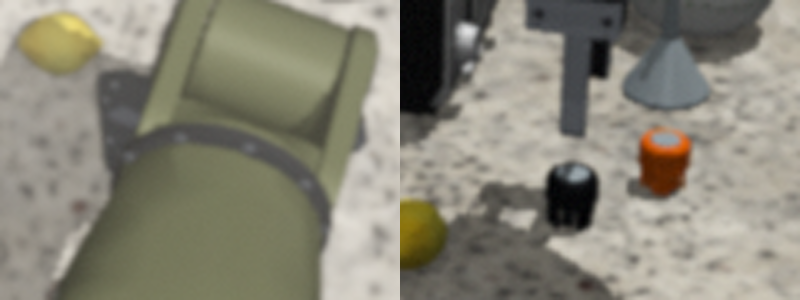

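The side view shows the fingers above the black cap, aligned in x to within a few mm and clear of the orange one. The arm hides the top view.

Emit:
step_arm --plan '[{"dx": 0.07, "dy": -0.088, "dz": 0, "rx": 0, "ry": 0, "rz": 0, "claw": 0}, {"dx": 0, "dy": 0, "dz": 0.3, "rx": 0, "ry": 0, "rz": 0, "claw": 0}, {"dx": 0, "dy": 0, "dz": 0.3, "rx": 0, "ry": 0, "rz": 0, "claw": 0}, {"dx": 0, "dy": 0, "dz": 0.15, "rx": 0, "ry": 0, "rz": 0, "claw": 0}, {"dx": 0, "dy": 0, "dz": 0, "rx": 0, "ry": 0, "rz": 0, "claw": 0}, {"dx": 0, "dy": 0, "dz": 0, "rx": 0, "ry": 0, "rz": 0, "claw": 0}]'

```text
time_s: 3.6
ee_pos: [0.5009, -0.1888, 0.0397]
eef_rot: [3.141, -0.001, 0.0]
force: [-0.0, -0.1, 1.0]
grip_width: 0.0937
grip_force: 0.0
```

```bash
python3 - <<'E'
from h import *
o=telemetry.get_obs(); print(o["ee_pos"],o["eef_rot"],o["force"])
s=viewer.camera("side");W=cloud(s)
P=W[180:275,320:400].reshape(-1,3);p=o["ee_pos"]
F=P[(P[:,1]>p[1]+.03)&(P[:,1]<p[1]+.08)&(abs(P[:,0]-p[0])<.03)&(P[:,2]>p[2]-.005)&(P[:,2]<p[2]+.04)]
print("finger",len(F),F.min(0),F.max(0),np.median(F,0))
E
```

```text
[ 0.50085619 -0.18883874  0.03970909] [ 3.14118647e+00 -1.05095665e-03  1.53926210e-05] [-0.01729956 -0.06836936  0.99589852]
finger 125 [ 0.49152374 -0.14543887  0.03499853] [ 0.51129149 -0.12416115  0.07933456] [ 0.50030844 -0.13098777  0.05817446]
```

Emit:
step_arm --plan '[{"dx": -0.02, "dy": 0, "dz": 0.08, "rx": 0, "ry": 0, "rz": 0, "claw": 0}, {"dx": 0, "dy": 0, "dz": 0, "rx": 0, "ry": 0, "rz": 0, "claw": 0.4}, {"dx": 0, "dy": 0, "dz": 0, "rx": 0, "ry": 0, "rz": 0, "claw": 1}, {"dx": 0, "dy": 0, "dz": 0, "rx": 0, "ry": 0, "rz": 0, "claw": 1}, {"dx": 0, "dy": 0, "dz": 0, "rx": 0, "ry": 0, "rz": 0, "claw": 1}, {"dx": 0, "dy": 0, "dz": 0, "rx": 0, "ry": 0, "rz": 0, "claw": 1}, {"dx": 0, "dy": 0, "dz": 0, "rx": 0, "ry": 0, "rz": 0, "claw": 1}, {"dx": 0, "dy": 0, "dz": 0, "rx": 0, "ry": 0, "rz": 0, "claw": 1}]' --grip_force 38

```text
time_s: 4.45
ee_pos: [0.4982, -0.189, 0.0308]
eef_rot: [3.141, -0.0, -0.0]
force: [-0.1, -0.9, 0.8]
grip_width: 0.0417
grip_force: 28.4
```

Emit:
step_arm --plan '[{"dx": 0, "dy": 0, "dz": 0, "rx": 0, "ry": 0, "rz": 0, "claw": 1}, {"dx": 0, "dy": 0, "dz": -0.2, "rx": 0, "ry": 0, "rz": 0, "claw": 1}, {"dx": 0, "dy": 0, "dz": -0.4, "rx": 0, "ry": 0, "rz": 0, "claw": 1}, {"dx": 0, "dy": 0, "dz": -0.4, "rx": 0, "ry": 0, "rz": 0, "claw": 1}, {"dx": 0, "dy": 0, "dz": -0.4, "rx": 0, "ry": 0, "rz": 0, "claw": 1}, {"dx": 0, "dy": 0, "dz": -0.2, "rx": 0, "ry": 0, "rz": 0, "claw": 1}, {"dx": 0, "dy": 0, "dz": 0, "rx": 0, "ry": 0, "rz": 0, "claw": 1}]'

```text
time_s: 5.15
ee_pos: [0.499, -0.1893, 0.1934]
eef_rot: [3.14, -0.004, -0.0]
force: [-0.5, 0.5, -2.0]
grip_width: 0.0413
grip_force: 38.0
```

Emit:
step_arm --plan '[{"dx": -0.1, "dy": -0.3, "dz": 0, "rx": 0, "ry": 0, "rz": 0, "claw": 1}, {"dx": -0.1, "dy": -0.4, "dz": 0, "rx": 0, "ry": 0, "rz": 0, "claw": 1}, {"dx": -0.1, "dy": -0.4, "dz": 0, "rx": 0, "ry": 0, "rz": 0, "claw": 1}, {"dx": -0.1, "dy": -0.4, "dz": 0, "rx": 0, "ry": 0, "rz": 0, "claw": 1}, {"dx": -0.1, "dy": -0.4, "dz": 0, "rx": 0, "ry": 0, "rz": 0, "claw": 1}, {"dx": -0.1, "dy": -0.4, "dz": 0, "rx": 0, "ry": 0, "rz": 0, "claw": 1}, {"dx": -0.05, "dy": -0.4, "dz": 0, "rx": 0, "ry": 0, "rz": 0, "claw": 1}, {"dx": 0, "dy": -0.4, "dz": 0, "rx": 0, "ry": 0, "rz": 0, "claw": 1}, {"dx": 0, "dy": 0, "dz": 0, "rx": 0, "ry": 0, "rz": 0, "claw": 1}, {"dx": 0, "dy": 0, "dz": 0, "rx": 0, "ry": 0, "rz": 0, "claw": 1}]'

```text
time_s: 6.15
ee_pos: [0.4326, 0.1214, 0.1894]
eef_rot: [3.141, 0.002, 0.002]
force: [0.2, -0.4, -1.1]
grip_width: 0.0415
grip_force: 38.0
```

```bash
python3 - <<'E'
from h import *
o=telemetry.get_obs(); print(o["ee_pos"],o["eef_rot"],o["force"],o["grip_width"],o["grip_force"])
t=viewer.camera("top");s=viewer.camera("side")
r=lambda x:cv2.resize(x[:,:,::-1],(400,300),interpolation=cv2.INTER_CUBIC)
cv2.imwrite("pics/over.png",np.hstack([r(t["img"][255:345,190:310]),r(s["img"][240:360,290:450])]))
W=cloud(s); P=W.reshape(-1,3);p=o["ee_pos"]
F=P[(P[:,1]>p[1]+.02)&(P[:,1]<p[1]+.06)&(abs(P[:,0]-p[0])<.03)&(P[:,2]>p[2]-.01)&(P[:,2]<p[2]+.04)]
print("finger",len(F),F.min(0),F.max(0))
for z in np.arange(p[2]-.03,p[2]-.012,.003):
    C=P[(abs(P[:,2]-z)<.0015)&(abs(P[:,1]-p[1])<.03)&(abs(P[:,0]-p[0])<.03)]
    if len(C): print("skirt",z.round(4),len(C),C[:,0].min(),C[:,0].max(),C[:,0].mean(),C[:,1].max())
E
```

```text
[0.43259849 0.12138647 0.18937042] [3.14109523e+00 2.12484461e-03 1.61782553e-03] [ 0.23270099 -0.4427534  -1.05335653] 0.04148044939719042 37.999770641326904
finger 227 [0.42334162 0.1418609  0.17999406] [0.44312125 0.15694572 0.22931706]
skirt 0.1594 5 0.42365203775099264 0.4491406564088646 0.43147743573437214 0.13564368801147397
skirt 0.1624 12 0.4166079699559875 0.44872843933210066 0.4308458717637233 0.1394222085008741
skirt 0.1654 23 0.41643493074815435 0.44883985305511065 0.4321450809056681 0.13911884845709593
skirt 0.1684 16 0.4183767316678724 0.44930118679534864 0.431770519581015 0.13960959011766957
skirt 0.1714 13 0.41577990298954165 0.44931810913248316 0.4267817066552591 0.13890460434416055
skirt 0.1744 11 0.4177090830846608 0.4497628205613732 0.42906704457113737 0.1468033077638394
```

View pics/over.png

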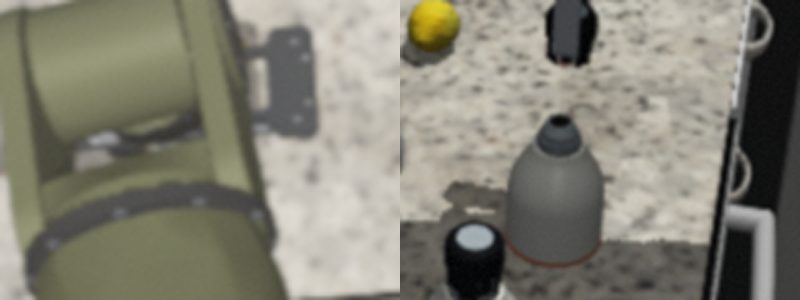

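The side view shows the cap held square in the jaws, with its rim about 40 mm above the mouth. The two are aligned in x, and about 34 mm remains in y.

Emit:
step_arm --plan '[{"dx": 0, "dy": -0.2, "dz": 0, "rx": 0, "ry": 0, "rz": 0, "claw": 1}, {"dx": 0, "dy": -0.136, "dz": 0, "rx": 0, "ry": 0, "rz": 0, "claw": 1}, {"dx": 0, "dy": 0, "dz": 0.15, "rx": 0, "ry": 0, "rz": 0, "claw": 1}, {"dx": 0, "dy": 0, "dz": 0.15, "rx": 0, "ry": 0, "rz": 0, "claw": 1}, {"dx": 0, "dy": 0, "dz": 0, "rx": 0, "ry": 0, "rz": 0, "claw": 1}, {"dx": 0, "dy": 0, "dz": 0, "rx": 0, "ry": 0, "rz": 0, "claw": 1}, {"dx": 0, "dy": 0, "dz": 0, "rx": 0, "ry": 0, "rz": 0, "claw": 1}]'

```text
time_s: 6.95
ee_pos: [0.4336, 0.1545, 0.1614]
eef_rot: [-3.141, -0.001, -0.001]
force: [0.2, -1.0, -0.5]
grip_width: 0.0418
grip_force: 38.0
```

```bash
python3 - <<'E'
from h import *
o=telemetry.get_obs(); print(o["ee_pos"],o["eef_rot"],o["force"],o["grip_width"])
s=viewer.camera("side")
r=lambda x:cv2.resize(x[:,:,::-1],(800,600),interpolation=cv2.INTER_CUBIC)
cv2.imwrite("pics/near.png",r(s["img"][265:325,312:392]))
E
```

```text
[0.43359522 0.15453136 0.16141605] [-3.14134364e+00 -9.25914328e-04 -6.47037803e-04] [ 0.21825732 -0.97983059 -0.48361075] 0.041751385072156456
```

View pics/near.png

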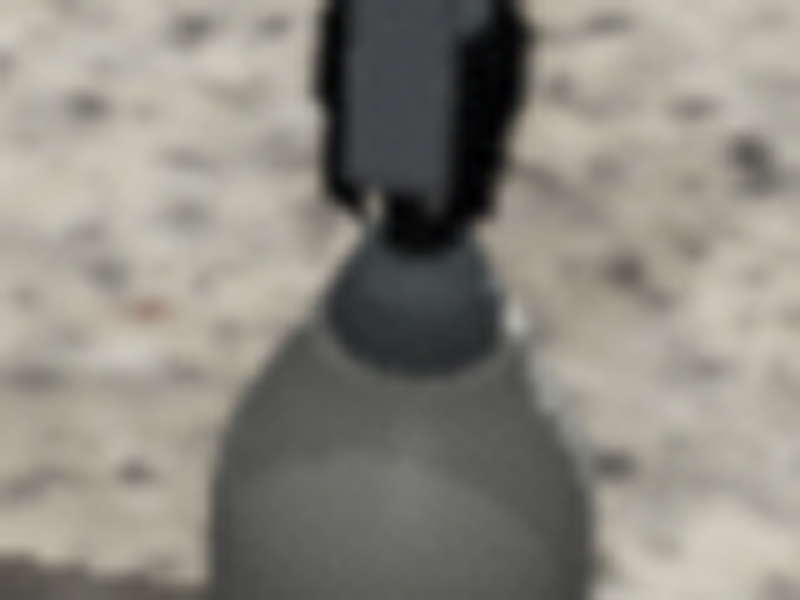

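The crop shows the cap skirt (about 330–495) centred over the neck (about 325–503) to within 1 mm. I'll trim x by -0.8 mm and descend.

Emit:
step_arm --plan '[{"dx": -0.008, "dy": -0.004, "dz": 0.1, "rx": 0, "ry": 0, "rz": 0, "claw": 1}, {"dx": 0, "dy": 0, "dz": 0.06, "rx": 0, "ry": 0, "rz": 0, "claw": 1}, {"dx": 0, "dy": 0, "dz": 0.02, "rx": 0, "ry": 0, "rz": 0, "claw": 1}, {"dx": 0, "dy": 0, "dz": 0, "rx": 0, "ry": 0, "rz": 0, "claw": 1}, {"dx": 0, "dy": 0, "dz": 0, "rx": 0, "ry": 0, "rz": 0, "claw": 1}]'

```text
time_s: 7.5
ee_pos: [0.4324, 0.155, 0.1428]
eef_rot: [3.142, 0.0, -0.0]
force: [-0.8, -1.5, -1.3]
grip_width: 0.0415
grip_force: 38.0
```

Emit:
step_arm --plan '[{"dx": 0, "dy": 0, "dz": 0.02, "rx": 0, "ry": 0, "rz": 0, "claw": 1}, {"dx": 0, "dy": 0, "dz": 0.02, "rx": 0, "ry": 0, "rz": 0, "claw": 1}, {"dx": 0, "dy": 0, "dz": 0, "rx": 0, "ry": 0, "rz": 0, "claw": 1}]'

```text
time_s: 7.8
ee_pos: [0.4325, 0.1549, 0.1387]
eef_rot: [3.141, -0.0, -0.0]
force: [-0.2, -3.4, 2.4]
grip_width: 0.0411
grip_force: 38.0
```

Emit:
step_arm --plan '[{"dx": 0, "dy": 0.006, "dz": 0.01, "rx": 0, "ry": 0, "rz": 0, "claw": 1}, {"dx": 0, "dy": 0, "dz": 0.01, "rx": 0, "ry": 0, "rz": 0, "claw": 1}, {"dx": 0, "dy": 0, "dz": 0.01, "rx": 0, "ry": 0, "rz": 0, "claw": 1}, {"dx": 0, "dy": 0, "dz": 0, "rx": 0, "ry": 0, "rz": 0, "claw": 1}]'

```text
time_s: 8.2
ee_pos: [0.4323, 0.1545, 0.1354]
eef_rot: [-3.141, 0.0, -0.0]
force: [1.4, -0.5, -5.0]
grip_width: 0.0414
grip_force: 38.0
```

Emit:
step_arm --plan '[{"dx": 0, "dy": 0, "dz": 0.01, "rx": 0, "ry": 0, "rz": 0, "claw": 1}, {"dx": 0, "dy": 0, "dz": 0.01, "rx": 0, "ry": 0, "rz": 0, "claw": 1}, {"dx": 0, "dy": 0, "dz": 0.01, "rx": 0, "ry": 0, "rz": 0, "claw": 1}, {"dx": 0, "dy": 0, "dz": 0, "rx": 0, "ry": 0, "rz": 0, "claw": 1}]'

```text
time_s: 8.6
ee_pos: [0.4323, 0.1545, 0.1327]
eef_rot: [-3.142, 0.0, -0.0]
force: [-1.5, -1.1, -0.3]
grip_width: 0.0416
grip_force: 38.0
```

Emit:
step_arm --plan '[{"dx": 0, "dy": 0, "dz": 0.01, "rx": 0, "ry": 0, "rz": 0, "claw": 1}, {"dx": 0, "dy": 0, "dz": 0.01, "rx": 0, "ry": 0, "rz": 0, "claw": 1}, {"dx": 0, "dy": 0, "dz": 0, "rx": 0, "ry": 0, "rz": 0, "claw": 1}]'

```text
time_s: 8.9
ee_pos: [0.4324, 0.1545, 0.1308]
eef_rot: [-3.142, -0.0, -0.0]
force: [-2.9, -0.9, 3.9]
grip_width: 0.0413
grip_force: 38.0
```

Emit:
step_arm --plan '[{"dx": -0.003, "dy": 0, "dz": 0.008, "rx": 0, "ry": 0, "rz": 0, "claw": 1}, {"dx": 0, "dy": 0, "dz": 0.007, "rx": 0, "ry": 0, "rz": 0, "claw": 1}, {"dx": 0, "dy": 0, "dz": 0, "rx": 0, "ry": 0, "rz": 0, "claw": 1}]'

```text
time_s: 9.2
ee_pos: [0.4326, 0.1546, 0.1302]
eef_rot: [-3.141, -0.001, -0.0]
force: [-5.5, -3.1, 14.1]
grip_width: 0.0416
grip_force: 38.0
```

```bash
python3 - <<'E'
from h import *
s=viewer.camera("side")
for i in range(2): viewer.camera("side")
o=telemetry.get_obs(); print(o["time_s"],o["ee_pos"],o["eef_rot"],o["force"],o["moment"],o["grip_width"],o["grip_force"])
W=cloud(s);P=W[282:350,322:380].reshape(-1,3)
S=P[(P[:,2]>.025)&(P[:,2]<.065)]
from scipy.optimize import least_squares
print(least_squares(lambda p:np.hypot(S[:,0]-p[0],S[:,1]-p[1])-.04,[.435,.155],loss="soft_l1",f_scale=.002).x)
cv2.imwrite("pics/home.png",cv2.resize(s["img"][270:330,300:380,::-1],(800,600),interpolation=cv2.INTER_CUBIC))
E
```

```text
9.35 [0.4325465  0.15455099 0.1302188 ] [-3.14128043e+00 -1.49467375e-03 -1.91636000e-04] [-5.79769956 -2.44196127 14.35766998] [-0.53860592  1.0451554  -0.02261258] 0.04114929396953457 38.00363481044769
[0.43285427 0.15241361]
```

View pics/home.png

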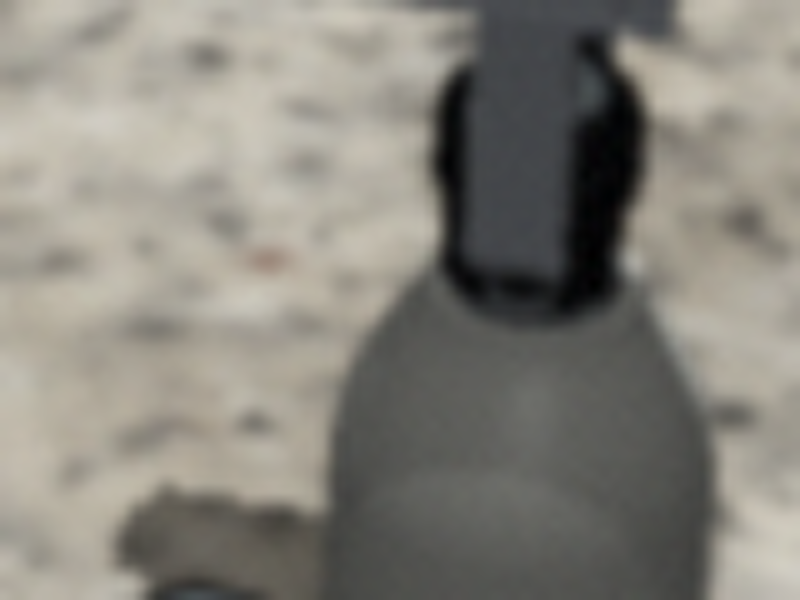

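The cap sits square on the shoulder with the ring compressed, the cruet has not moved, and the push is a steady 14 N against the firm stop. I'm handing in.

```bash
python3 -c "
from station import hand_in; print(hand_in())"
```

```text
the job is handed in; nothing more can be done
None
```

I handed the job in with the black cap pressed home on the open cruet and the gripper still pushing with about 14 N at the firm stop; the cruet had not moved in the last side view, and no verdict was returned.

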